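Turn the marker carousel with its removable crank

TASK

On this stationery shop's counter, take the crank with the red knob and square hub, push it fully down onto the square shaft in the middle of the marker carousel and turn the carousel with it until the middle of the orange markers is in line with the white arrow on the base. Then lift the crank straight off without turning the carousel again and stand it upright on the grey mat, back where it stood. Leave the crank with the blue knob alone.

Things in the scene. Friction and masses are not known exactly. Their poses are not given: they have to be found in the camera images.
- crank: Crank to use: red knob, bright SQUARE hub 40x40, 44 high, about 350 g, on a grey mat 4 thick (mm). Origin: centre of hub's underside, z up. In the underside a square socket 31x31, 34 deep, sides along x and y. On top a black flat-sided grip 18 thick (along y), 34 long (x), from 44 to 82 above the origin. Arm 16 wide, 34 to 44 up, runs along +x to x = 84; fixed upright knob, 22 wide, at x = 75, top 76 up.
- spare_crank: Crank for something else, to be left alone: blue knob, dark ROUND hub 42 mm wide, no socket; otherwise same sizes and frame as the red-knobbed one. Stands on the same mat, 11 cm or more from it; which is left or right varies.
- shaft_top (a point): Tip centre of the square shaft, 131 mm above the table, 46 above the drum (260 wide) of which it is part. z up, x and y along its sides, -x to the middle of orange (anticlockwise: blue, pink, green). Lower 26 mm: 28x28; upper 20 taper to 16x16 at the tip, so the socket self-centres. Crank fits in 4 yaws; fully down, its origin is 34 mm below this point, yaw play about 6 degrees either way.
- carousel (a joint): Carousel angle on its fixed base, rad, positive anticlockwise from above. 0: middle of orange in line with the white arrow, which lies on the black base at the drum's edge and points to its centre. Starts 0.6 to 1.4 anticlockwise of 0; turns both ways against light friction (0.08 N m), no stop near 0, stays where left.
There are look-alikes about, which are no part of the job. What is shaped like the crank but green or yellow is not meant.

How it is judged:
By the outcome, as a careful person would: the job done as asked, in the order asked, and still so for the second after the job is handed in, with the robot touching nothing.
It also fails if it takes over 58 s, if anything falls off the work surface, if the arm or the gripper's body presses on something with over 40 N, if the wrist force passes 120 N, or if a joint passes its speed limit or range.

ROBOT

A 7-joint arm with a two-finger parallel gripper is mounted at the origin on the work surface. World frame = base frame: x ahead of the robot, y to its left, z up, the work surface at z = 0. Lengths are in m, angles in rad, forces in N, time in s.
With the tool pointing down it reaches from about 0.4 to 0.85 m from the base axis. Payload 6.9 kg.
Tool frame: the origin (TCP) lies midway between the tips of the shut fingers; the grasp point (between the pads) lies 19 mm behind it (grip_depth is the distance from the TCP to the grasp point, in m); z points along the fingers, y is the line along which they close (so a half turn about z gives the same grasp; the last joint's range is limited). The gripper opens to 85 mm and grips with 20 to 120 N. Pads are 22 mm wide; open, the fingers measure 114 mm over their backs; the gripper's body (76 mm by 85 mm) begins 54 mm behind the grasp point. The pads swing forward as they close: fully open they stand 13 mm farther back than shut.
Start: joints at [-1.107, 0.507, -0.238, 1.5, 0.126, 1.149, -0.155], TCP at [0.219, 0.585, 0.198] pointing down, gripper open.
Joint ranges: [-3.08, 3.08], [-0.24, 2.05], [-1.43, 1.35], [0, 2.5], [-1.52, 4.66], [0.17, 1.96], [-2.89, 2.89]. Speed limits (rad/s): [2.39, 2.39, 3.14, 3.14, 3.14, 3.14, 3.14].

INTERFACE

Orientations are given as a unit quaternion [x, y, z, w].
In Python, from workcell import read_state, snapshot, job_done, grip_depth gives the robot as it stands. The module is installed in compiled form; this text tells all that it offers.
- The arm moves only by the shell command python3 -m pendant 'ROWS'. ROWS is JSON, a list of rows, each an object of numbers: "tx", "ty", "tz": the shift along the tool's x, y, z in cm; "ax", "ay", "az": the turn, a rotation vector about the tool's x, y, z in degrees; "grip": the finger opening in cm, from 0 to 8.54. In form: [{"tx": .., "ty": .., "tz": .., "ax": .., "ay": .., "az": .., "grip": ..}, ...]. A call has 1 to 20 rows; each row shifts and turns the commanded pose from where the row before left it, along the tool's axes as they then stand; what a row does not reach is not made up. A row lasts 1/10 s, in which the tool goes at most 50 mm and 8.59 degrees, less where a joint would pass 70% of its speed; a pose out of reach is approached as far as the arm can. A call is refused whole if a number of a shift passes 5 or a number of a turn 8.59, either way. A call with a gripper value outside its range is refused whole. The fingers move at their own pace and stop on an object; the grip force is fixed at half the most. Time passes only in rows, so rows that do not move let the fingers close. It gives the time, the measured TCP pose, the force, the opening and the grip force at its end, in the units of the state.
- read_state(): the state, without advancing time (a new reading comes with each control period).
- snapshot(name): name is "scene" or "top" or "wrist"; returns a dict with "img" (384x512x3 uint8, red, green, blue), "fx", "fy", "cx", "cy" (pixels), "rvec" (rotation vector, rad) and "tvec" (3), from world to camera coordinates, as OpenCV has them. Camera axes: x right, y down, z forward; pixel columns grow to the right and rows downward; lengths in m; the calibration is good to about 2 mm. A picture is of the moment at which its call begins. There is no depth.
- job_done(): hands the job in; it is judged then, once.
The state is a dict: "time_s": time; "qpos": joint angles; "joint_velocities": joint speeds; "effort": joint torques, N m; "tcp_pos": TCP position; "orientation": TCP orientation; "wrist_force": force on the tool from outside, world axes, zero at the start; "wrist_torque": the same for the moment, N m; "finger_gap": opening from 0.0 (shut) to 1.0 (fully open); "finger_force": force on a finger pad.
Only numpy, scipy, OpenCV 4.12 (cv2) and the standard library are available. Lean on these libraries where they do the work, as an engineer would, in place of code of your own. Each camera call takes 0.05 s, during which the arm holds its last target. There are 200 camera calls.

## Working session

There is one attempt and no reset: what is moved stays moved. The work goes in short steps, Python scripts to look and compute and a shell command to move; the robot and the scene stay as the last step left them, time stands still between calls to the robot, and variables do not carry over. Pictures are saved under pics/ and viewed, at most 10 in all, crops included, and the job is handed in when it is done.

```bash
mkdir -p pics; cat > h.py <<'E'
import numpy as np, cv2
from workcell import read_state, snapshot, grip_depth
from scipy.spatial.transform import Rotation as R
def save(s,n,crop=None,k=1):
    im=s["img"][:,:,::-1]
    if crop: im=im[crop[1]:crop[3],crop[0]:crop[2]]
    cv2.imwrite("pics/"+n,cv2.resize(im,None,fx=k,fy=k,interpolation=cv2.INTER_CUBIC))
def ray(s,uv,z):
    uv=np.atleast_2d(np.array(uv,float)); M=R.from_rotvec(np.ravel(s["rvec"])).as_matrix(); t=np.ravel(s["tvec"])
    d=np.c_[(uv[:,0]-s["cx"])/s["fx"],(uv[:,1]-s["cy"])/s["fy"],np.ones(len(uv))]@M
    c=-M.T@t
    return c+d*((z-c[2])/d[:,2])[:,None]
def proj(s,p):
    K=np.array([[s["fx"],0,s["cx"]],[0,s["fy"],s["cy"]],[0,0,1]])
    return cv2.projectPoints(np.atleast_2d(np.array(p,float)),np.ravel(s["rvec"]),np.ravel(s["tvec"]),K,None)[0][:,0]
def pose():
    st=read_state(); r=R.from_quat(st["orientation"]); m=r.as_matrix()
    print("t",round(st["time_s"],2),"tcp",np.round(st["tcp_pos"],4),"x",np.round(m[:,0],3),"y",np.round(m[:,1],3),"z",np.round(m[:,2],3),"gap",round(st["finger_gap"],3),"F",np.round(st["wrist_force"],1),"q",np.round(st["qpos"],2))
    return st,m
E
python3 - <<'E'
from h import *
a=snapshot("top");b=snapshot("scene")
im=np.vstack([a["img"],b["img"]])
cv2.imwrite("pics/a.png",cv2.resize(np.hstack([a["img"],b["img"]])[:,:,::-1],(800,300),interpolation=cv2.INTER_AREA))
save(a,"top.png",k=1.5)
np.save("top.npy",a,allow_pickle=True);np.save("scene.npy",b,allow_pickle=True)
pose();print(grip_depth)
print(-R.from_rotvec(np.ravel(a["rvec"])).as_matrix().T@np.ravel(a["tvec"]))
E
```

```text
t 0.1 tcp [0.2188 0.5849 0.1971] x [-0.937  0.35  -0.   ] y [ 0.35   0.937 -0.002] z [-0.001 -0.002 -1.   ] gap 1.003 F [-0.1  0.2  0.2] q [-1.11  0.51 -0.24  1.5   0.13  1.15 -0.15]
0.0187
[ 0.23574926 -0.09936935  1.27390322]
```

View pics/top.png

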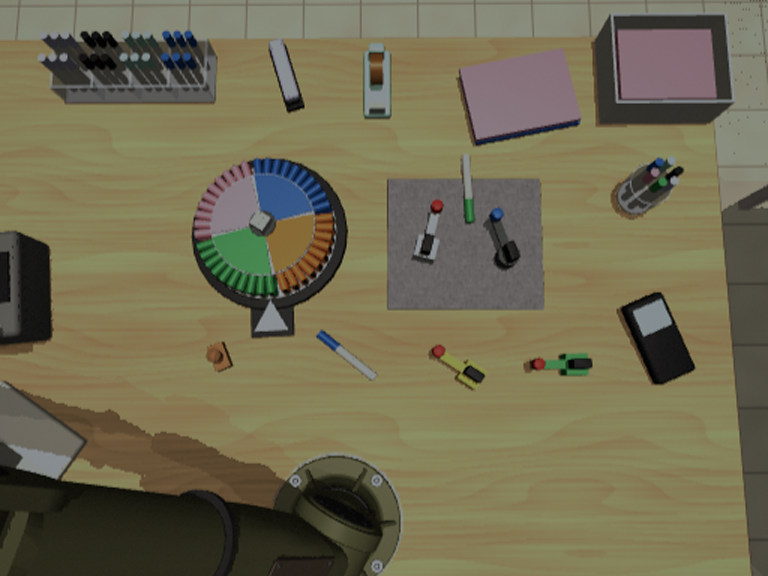

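View pics/a.png

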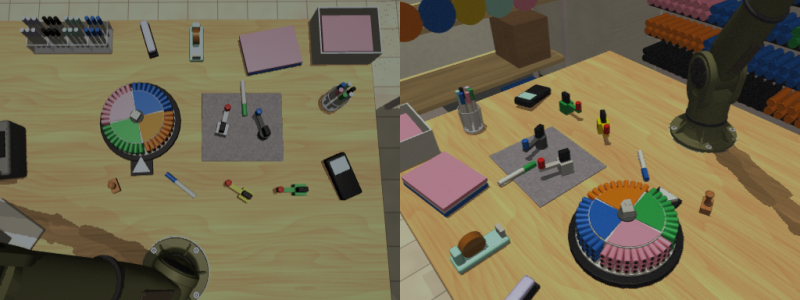

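The top view (1.5x) shows five crank-like things:
- Bright square hub with red knob at (427,246), knob at (437,206).
- Dark hub with blue knob at (508,254).
- Yellow one at (462,368).
- Green one at (565,364).
- The orange-brown stamp at (218,355), which is not a crank.

The first fits: red knob, bright square hub, on the mat. The carousel shaft is at (262,222) and the arrow at (270,318).

```bash
python3 - <<'E'
from h import *
a=np.load("top.npy",allow_pickle=True).item()
save(a,"crop.png",(120,95,370,220),3.2)
hsv=cv2.cvtColor(a["img"],cv2.COLOR_RGB2HSV);H,S,V=cv2.split(hsv)
def comp(m,box,name,n=1):
    k=np.zeros_like(m);x0,y0,x1,y1=box;k[y0:y1,x0:x1]=m[y0:y1,x0:x1]
    _,l,st,c=cv2.connectedComponentsWithStats(k.astype(np.uint8));i=1+np.argsort(-st[1:,4])[:n]
    for j in i: print(name,np.round(c[j],1),st[j])
    return c[i[0]],(l==i[0])
kn,_=comp(((H<8)|(H>172))&(S>150)&(V>60),(280,125,300,150),"knob")
gr,gm=comp((V<55),(270,145,300,180),"grip")
hb,hm=comp((V>130)&(S<50),(270,145,300,180),"hub/arm")
print(cv2.minAreaRect(np.argwhere(gm)[:,::-1].astype(np.float32)))
P=ray(a,kn,.076)[0];G=ray(a,gr,.080)[0];print("knob",P,"grip",G,np.linalg.norm((P-G)[:2]),np.degrees(np.arctan2(*(P-G)[[1,0]])))
sh,_=comp((S<60)&(V>110),(160,135,190,165),"shaft")
print("shaft",ray(a,sh,.125))
ar,am=comp((S<60)&(V>150),(160,190,200,226),"arrow")
print("arrow",ray(a,ar,.02))
for n,lo,hi in (("orange",8,20),("green",45,75),("blue",100,125)):
    c,m=comp((H>=lo)&(H<=hi)&(S>110),(135,112,224,200),n)
    r=cv2.convexHull(np.argwhere(m)[:,::-1].astype(np.int32))
    print(ray(a,c,.085),len(r))
E
```

```text
knob [291.  136.8] [288 134   7   7  41]
grip [284.2 162.5] [280 154   9  16  91]
hub/arm [287.8 149.7] [285 145   7  11  57]
((284.35296630859375, 162.0882568359375), (6.5484619140625, 15.037208557128906), 14.03624439239502)
knob [ 0.57418935 -0.18578127  0.076     ] grip [ 0.500384   -0.16578057  0.08      ] 0.07646735784409535 -15.162566946563643
shaft [167.7 143.5] [160 135  20  19 262]
shaft [[0.54371905 0.14486232 0.125     ]]Traceback (most recent call last):
  File "<stdin>", line 17, in <module>
  File "<stdin>", line 9, in comp
IndexError: index 0 is out of bounds for axis 0 with size 0
```

View pics/crop.png

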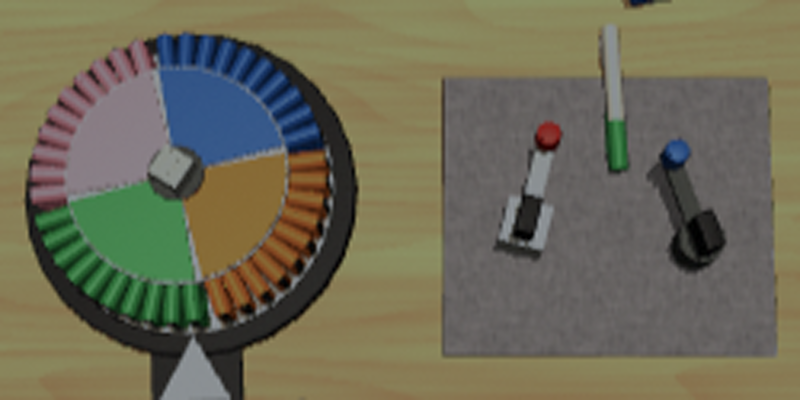

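The crop confirms the target: red knob at crop (547,136), bright square hub at (525,225), 11+ cm from the dark-hubbed spare. Its arm points at about -15°. I'm moving over it now, and working out the drum angle from the saved image.

```bash
python3 -m pendant '[{"tx":-3.6,"ty":-2.6,"tz":-0.5},{"tx":-3.6,"ty":-2.6,"tz":-0.5},{"tx":-3.6,"ty":-2.6,"tz":-0.5},{"tx":-3.6,"ty":-2.6,"tz":-0.5},{"tx":-3.6,"ty":-2.6,"tz":-0.5},{"tx":-3.6,"ty":-2.6},{"tx":-3.6,"ty":-2.6},{"tx":-3.6,"ty":-2.6},{"tx":-3.6,"ty":-2.6},{"tx":-3.6,"ty":-2.6},{"tx":-1.66,"ty":-3.45},{"tx":-1.66,"ty":-3.45},{"tx":-1.66,"ty":-3.45},{"tx":-1.66,"ty":-3.45},{"tx":-1.66,"ty":-3.45},{"tx":-1.66,"ty":-3.45},{"tx":-1.66,"ty":-3.45},{"tx":-1.66,"ty":-3.45},{"tx":-1.66,"ty":-3.45},{"tx":-1.66,"ty":-3.45}]'
python3 - <<'E'
from h import *
pose()
w=snapshot("wrist");np.save("w1.npy",w,allow_pickle=True);save(w,"w1.png",k=1.2)
a=np.load("top.npy",allow_pickle=True).item()
hsv=cv2.cvtColor(a["img"],cv2.COLOR_RGB2HSV);H,S,V=cv2.split(hsv)
# drum: sector ends (crop px) on z=.085
c=lambda p:np.array(p)/3.2+[120,95]
E=[ray(a,c(p),.085)[0] for p in [(160,70),(285,152),(203,278),(70,198)]]  # pk/bl, bl/or, or/gr, gr/pk
p,q,r,s=[e[:2] for e in E]
t=np.linalg.solve(np.c_[r-p,-(s-q)],q-p);C=p+t[0]*(r-p);print("C",C)
print([round(np.degrees(np.arctan2(*(e-C)[::-1])),1) for e in (p,q,r,s)],[np.linalg.norm(e-C) for e in (p,q,r,s)])
m=np.zeros((384,512),bool);m[195:226,160:205]=((S<60)&(V>110))[195:226,160:205]
print("arrow px",m.sum()); 
_,l,st,cc=cv2.connectedComponentsWithStats(m.astype(np.uint8));j=1+np.argmax(st[1:,4]);print(st[j],cc[j])
pts=np.argwhere(l==j)[:,::-1].astype(np.int32);_,T=cv2.minEnclosingTriangle(pts.reshape(-1,1,2));T=T[:,0];print(T)
tip=T[np.argmin(T[:,1])];bm=np.mean([x for x in T if x is not tip and not np.allclose(x,tip)],axis=0)
for z in (0,.02,.04):
    A,B,D=ray(a,[tip,bm,cc[j]],z)[:,:2]
    f=lambda v:np.degrees(np.arctan2(v[1],v[0]))
    print(z,"tip",A,"ax dir",f(B-A),"from C",f(A-C),f(B-C),f(D-C),np.linalg.norm(A-C))
E
```

```text
t 0.1 tcp [0.2188 0.5849 0.1971] x [-0.937  0.35  -0.   ] y [ 0.35   0.937 -0.002] z [-0.001 -0.002 -1.   ] gap 1.003 F [-0.1  0.2  0.2] q [-1.11  0.51 -0.24  1.5   0.13  1.15 -0.15]
C [0.53748931 0.1282557 ]
[np.float64(12.7), np.float64(-77.8), np.float64(-167.3), np.float64(102.2)] [np.float64(0.09507272899101486), np.float64(0.0903640741552475), np.float64(0.0926201993876344), np.float64(0.09696079955671202)]
arrow px 247
[170 201  22  20 232] [180.25862069 213.20258621]
[[191.57353 218.95589]
 [180.14285 199.90475]
 [168.79562 220.70802]]
0 tip [0.40953575 0.13100567] ax dir -178.54155614578622 from C 178.768789598248 179.60312652950725 179.47759494982654 0.12798311451178734
0.02 tip [0.40680734 0.12738884] ax dir -178.54155614578622 from C -179.61994180564855 -179.2938100199199 -179.29309702292463 0.13068485128147345
0.04 tip [0.40407893 0.123772  ] ax dir -178.54155614578625 from C -178.07510993487188 -178.21253550680075 -178.09500166764659 0.13348570922191644invalid input
```

View pics/w1.png

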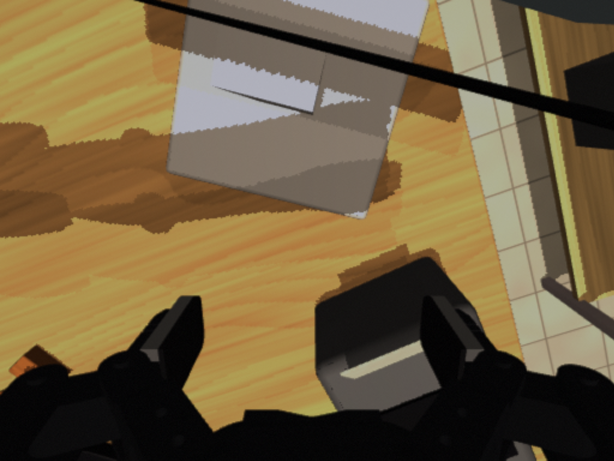

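The arm has not moved: the move was refused as "invalid input". The wrist view only shows the printer and tray at the start pose. Each row may need all the keys, so I'm retrying with full rows.

```bash
python3 -m pendant '[{"tx":-3.6,"ty":-2.6,"tz":-0.5,"ax":0,"ay":0,"az":0,"grip":8.5},{"tx":-3.6,"ty":-2.6,"tz":-0.5,"ax":0,"ay":0,"az":0,"grip":8.5},{"tx":-3.6,"ty":-2.6,"tz":-0.5,"ax":0,"ay":0,"az":0,"grip":8.5},{"tx":-3.6,"ty":-2.6,"tz":-0.5,"ax":0,"ay":0,"az":0,"grip":8.5},{"tx":-3.6,"ty":-2.6,"tz":-0.5,"ax":0,"ay":0,"az":0,"grip":8.5},{"tx":-3.6,"ty":-2.6,"tz":0,"ax":0,"ay":0,"az":0,"grip":8.5},{"tx":-3.6,"ty":-2.6,"tz":0,"ax":0,"ay":0,"az":0,"grip":8.5},{"tx":-3.6,"ty":-2.6,"tz":0,"ax":0,"ay":0,"az":0,"grip":8.5},{"tx":-3.6,"ty":-2.6,"tz":0,"ax":0,"ay":0,"az":0,"grip":8.5},{"tx":-3.6,"ty":-2.6,"tz":0,"ax":0,"ay":0,"az":0,"grip":8.5}]'; python3 -c "from h import *; pose()"
```

```text
time_s: 1.15
tcp_pos: [0.4657, 0.2141, 0.2229]
orientation: [0.178, 0.984, -0.0, -0.0]
wrist_force: [0.1, 1.0, -0.7]
finger_gap: 0.996
finger_force: 0.0
t 1.15 tcp [0.4657 0.2141 0.2229] x [-0.937  0.35   0.   ] y [ 0.35   0.937 -0.   ] z [-0. -0. -1.] gap 0.996 F [ 0.1  1.  -0.7] q [-0.38  0.31 -0.13  1.75  0.05  1.08  0.68]
```

```bash
python3 -m pendant '[{"tx":-1.83,"ty":-3.82,"tz":0,"ax":0,"ay":0,"az":0,"grip":8.5},{"tx":-1.83,"ty":-3.82,"tz":0,"ax":0,"ay":0,"az":0,"grip":8.5},{"tx":-1.83,"ty":-3.82,"tz":0,"ax":0,"ay":0,"az":0,"grip":8.5},{"tx":-1.83,"ty":-3.82,"tz":0,"ax":0,"ay":0,"az":0,"grip":8.5},{"tx":-1.83,"ty":-3.82,"tz":0,"ax":0,"ay":0,"az":0,"grip":8.5},{"tx":-1.83,"ty":-3.82,"tz":0,"ax":0,"ay":0,"az":0,"grip":8.5},{"tx":-1.83,"ty":-3.82,"tz":0,"ax":0,"ay":0,"az":0,"grip":8.5},{"tx":-1.83,"ty":-3.82,"tz":0,"ax":0,"ay":0,"az":0,"grip":8.5},{"tx":-1.83,"ty":-3.82,"tz":0,"ax":0,"ay":0,"az":0,"grip":8.5},{"tx":0,"ty":0,"tz":0,"ax":0,"ay":0,"az":-5.5,"grip":8.5},{"tx":0,"ty":0,"tz":0,"ax":0,"ay":0,"az":0,"grip":8.5},{"tx":0,"ty":0,"tz":0,"ax":0,"ay":0,"az":0,"grip":8.5}]'; python3 - <<'E'
from h import *
pose()
w=snapshot("wrist");np.save("w2.npy",w,allow_pickle=True);save(w,"w2.png",k=1.2)
print(proj(w,[[.5,-.166,.086],[.574,-.186,.08]]))
E
```

```text
time_s: 2.35
tcp_pos: [0.4988, -0.163, 0.2227]
orientation: [0.131, 0.991, 0.0, -0.0]
wrist_force: [-0.8, 1.2, -0.0]
finger_gap: 0.992
finger_force: 0.0
t 2.35 tcp [ 0.4988 -0.163   0.2227] x [-0.966  0.26   0.001] y [0.26  0.966 0.001] z [-0.     0.001 -1.   ] gap 0.992 F [-0.8  1.2 -0. ] q [ 0.26  0.33  0.01  1.72 -0.    1.09  1.58]
[[258.08654279 173.24798416]
 [258.24289599 238.2395388 ]]
```

View pics/w2.png

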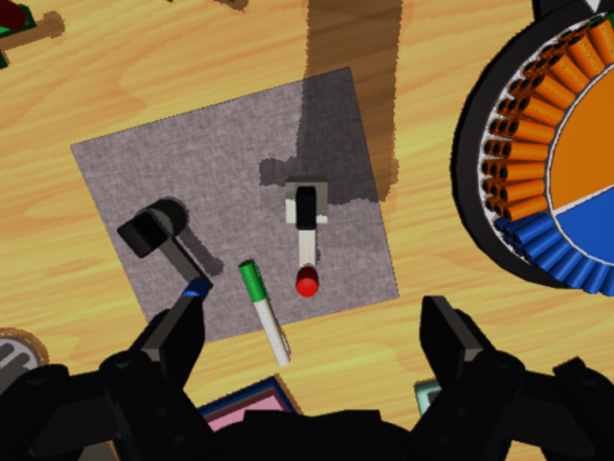

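The wrist view shows the red crank upright in the picture, grip at (307,208) and knob at (307,285), so it is aligned with the tool. The spare is well to the left and the green pen between them is clear of it. I'm refining its pose.

```bash
python3 - <<'E'
from h import *
w=np.load("w2.npy",allow_pickle=True).item()
H,S,V=cv2.split(cv2.cvtColor(w["img"],cv2.COLOR_RGB2HSV))
print("cam",-R.from_rotvec(np.ravel(w["rvec"])).as_matrix().T@np.ravel(w["tvec"]))
def comp(m,box):
    x0,y0,x1,y1=box;k=np.zeros(m.shape,np.uint8);k[y0:y1,x0:x1]=m[y0:y1,x0:x1]
    _,l,st,c=cv2.connectedComponentsWithStats(k);j=1+np.argmax(st[1:,4]);return c[j],st[j],l==j
kn,s1,_=comp(((H<8)|(H>172))&(S>150),(235,210,280,260));print(kn,s1)
for th in (30,45): 
  g,s2,gm=comp(V<th,(235,145,280,200));print(th,g,s2)
for y in range(146,198,3): print(y,V[y,234:282].tolist())
st,m=pose()
G=ray(w,[[g[0],s2[1]+.0],[g[0],s2[1]+s2[3]]],.086);print("grip top ends if top",G)
K=ray(w,kn,.076)[0];print("knob",K)
G=ray(w,g,.08)[0];print(G,np.degrees(np.arctan2(*(K-G)[[1,0]])))
print(m.T@(G-st["tcp_pos"])*100,m.T@(K-st["tcp_pos"])*100)
E
```

```text
cam [ 0.42835178 -0.14525475  0.39878031]
[255.69518717 234.95989305] [247 223  18  25 374]
30 [254.79811321 172.79245283] [247 156  16  35 530]
45 [254.6714032  172.57904085] [246 155  18  36 563]
146 [74, 72, 70, 71, 74, 71, 62, 57, 57, 56, 58, 60, 58, 59, 59, 57, 56, 54, 55, 55, 54, 52, 53, 54, 54, 52, 52, 53, 54, 52, 49, 51, 50, 49, 51, 51, 50, 54, 60, 63, 63, 66, 64, 60, 60, 63, 62, 59]
149 [79, 77, 75, 68, 64, 54, 49, 47, 48, 48, 48, 48, 48, 48, 47, 47, 48, 47, 48, 48, 47, 48, 46, 48, 47, 47, 47, 48, 47, 47, 47, 47, 48, 46, 48, 47, 47, 48, 53, 58, 56, 56, 57, 58, 58, 58, 59, 61]
152 [74, 70, 72, 80, 100, 106, 106, 107, 106, 106, 106, 105, 94, 90, 91, 92, 92, 92, 93, 93, 93, 92, 93, 93, 93, 93, 93, 94, 94, 94, 94, 93, 95, 94, 94, 95, 95, 95, 87, 66, 59, 62, 62, 63, 64, 62, 61, 63]
155 [88, 76, 82, 111, 117, 116, 116, 116, 116, 117, 115, 103, 98, 93, 67, 45, 40, 40, 40, 40, 38, 40, 40, 39, 31, 30, 31, 46, 72, 93, 98, 100, 100, 100, 101, 101, 101, 100, 91, 71, 63, 63, 63, 61, 61, 60, 59, 57]
158 [117, 116, 118, 120, 121, 120, 120, 120, 120, 118, 108, 104, 95, 44, 11, 3, 3, 3, 2, 5
[... 2750 characters left out ...]
 [132, 139, 146, 147, 141, 131, 131, 137, 141, 141, 142, 135, 128, 129, 134, 182, 195, 196, 197, 197, 197, 198, 197, 196, 197, 197, 197, 191, 145, 91, 111, 127, 128, 126, 122, 120, 125, 129, 132, 135, 133, 132, 126, 119, 117, 116, 115, 122]
t 2.4 tcp [ 0.4989 -0.1627  0.2228] x [-0.966  0.259  0.   ] y [0.259 0.966 0.001] z [-0.     0.001 -1.   ] gap 0.994 F [-1.3  0.5  1. ] q [ 0.26  0.33  0.01  1.72 -0.    1.09  1.58]
grip top ends if top [[ 0.48067972 -0.16434391  0.086     ]
 [ 0.51760208 -0.17453045  0.086     ]]
knob [ 0.57112343 -0.1882363   0.076     ]
[ 0.49973096 -0.16968922  0.08      ] -14.562967581410074
[-0.26508606 -0.66197326 14.27794874] [-7.64123344 -0.60150503 14.67491141]
```

```bash
python3 -m pendant '[{"tx":-0.25,"ty":-0.63,"tz":3,"ax":0,"ay":0,"az":0,"grip":8.5},{"tx":0,"ty":0,"tz":4,"ax":0,"ay":0,"az":0,"grip":8.5},{"tx":0,"ty":0,"tz":4,"ax":0,"ay":0,"az":0,"grip":8.5},{"tx":0,"ty":0,"tz":3,"ax":0,"ay":0,"az":0,"grip":8.5},{"tx":0,"ty":0,"tz":2,"ax":0,"ay":0,"az":0,"grip":8.5},{"tx":0,"ty":0,"tz":1.1,"ax":0,"ay":0,"az":0,"grip":8.5},{"tx":0,"ty":0,"tz":0,"ax":0,"ay":0,"az":0,"grip":8.5},{"tx":0,"ty":0,"tz":0,"ax":0,"ay":0,"az":0,"grip":0},{"tx":0,"ty":0,"tz":0,"ax":0,"ay":0,"az":0,"grip":0},{"tx":0,"ty":0,"tz":0,"ax":0,"ay":0,"az":0,"grip":0},{"tx":0,"ty":0,"tz":0,"ax":0,"ay":0,"az":0,"grip":0},{"tx":0,"ty":0,"tz":0,"ax":0,"ay":0,"az":0,"grip":0},{"tx":0,"ty":0,"tz":0,"ax":0,"ay":0,"az":0,"grip":0},{"tx":0,"ty":0,"tz":0,"ax":0,"ay":0,"az":0,"grip":0},{"tx":0,"ty":0,"tz":0,"ax":0,"ay":0,"az":0,"grip":0}]'; python3 -c "from h import *; pose()"
```

```text
time_s: 3.9
tcp_pos: [0.5017, -0.1695, 0.0543]
orientation: [0.13, 0.992, 0.001, 0.002]
wrist_force: [-1.3, 5.7, 20.9]
finger_gap: 0.006
finger_force: 21.4
t 3.9 tcp [ 0.5017 -0.1695  0.0543] x [-0.966  0.258 -0.004] y [0.258 0.966 0.002] z [ 0.004  0.001 -1.   ] gap 0.006 F [-1.3  5.7 20.9] q [ 0.28  0.52  0.01  1.94 -0.01  0.67  1.6 ]
```

The fingers read as shut (0.006) with 21 N upward, so they don't hold the grip. I need to look.

```bash
python3 - <<'E'
from h import *
w=snapshot("wrist");b=snapshot("scene");
cv2.imwrite("pics/chk.png",np.vstack([cv2.resize(w["img"],(400,300)),cv2.resize(b["img"][80:280,80:347],(400,300))])[:,:,::-1])
print(proj(b,[[.5,-.17,.05],[.5017,-.1695,.0543]]))
E
```

```text
[[210.83655291 203.5021928 ]
 [210.30594166 202.56489287]]
```

View pics/chk.png

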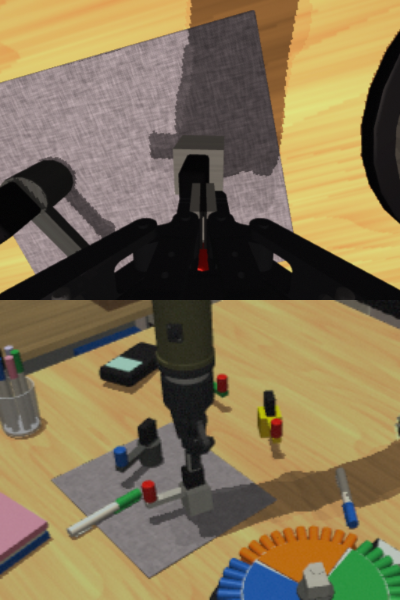

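The wrist picture shows the fingers shut on the knob side of the grip (at (205,190), grip at (195,170)), so the grip slipped out or was missed. The crank stands upright. I'll open, rise and remeasure.

```bash
python3 -m pendant '[{"tx":0,"ty":0,"tz":-0.3,"ax":0,"ay":0,"az":0,"grip":8.5},{"tx":0,"ty":0,"tz":0,"ax":0,"ay":0,"az":0,"grip":8.5},{"tx":0,"ty":0,"tz":0,"ax":0,"ay":0,"az":0,"grip":8.5},{"tx":0,"ty":0,"tz":0,"ax":0,"ay":0,"az":0,"grip":8.5},{"tx":0,"ty":0,"tz":0,"ax":0,"ay":0,"az":0,"grip":8.5},{"tx":0,"ty":0,"tz":0,"ax":0,"ay":0,"az":0,"grip":8.5},{"tx":0,"ty":0,"tz":-3,"ax":0,"ay":0,"az":0,"grip":8.5},{"tx":0,"ty":0,"tz":-4,"ax":0,"ay":0,"az":0,"grip":8.5},{"tx":0,"ty":0,"tz":-4,"ax":0,"ay":0,"az":0,"grip":8.5},{"tx":0,"ty":0,"tz":-4,"ax":0,"ay":0,"az":0,"grip":8.5},{"tx":0,"ty":0,"tz":-1.8,"ax":0,"ay":0,"az":0,"grip":8.5},{"tx":0,"ty":0,"tz":0,"ax":0,"ay":0,"az":0,"grip":8.5},{"tx":0,"ty":0,"tz":0,"ax":0,"ay":0,"az":0,"grip":8.5}]'; python3 - <<'E'
from h import *
st,m=pose()
w=snapshot("wrist");np.save("w3.npy",w,allow_pickle=True)
b=snapshot("scene");np.save("s3.npy",b,allow_pickle=True)
w0=np.load("w2.npy",allow_pickle=True).item()
cv2.imwrite("pics/w3.png",np.vstack([cv2.resize(w["img"][130:260,190:320],None,fx=3,fy=3)[:290],cv2.resize(b["img"][150:246,140:270],None,fx=3,fy=3)])[:,:,::-1])
for s in (w0,w):
    H,S,V=cv2.split(cv2.cvtColor(s["img"],cv2.COLOR_RGB2HSV))
    k=np.zeros(V.shape,np.uint8);k[140:215,225:300]=(V<45)[140:215,225:300]
    _,l,q,c=cv2.connectedComponentsWithStats(k);j=1+np.argmax(q[1:,4]);g=c[j]
    r=np.zeros(V.shape,np.uint8);r[200:275,225:300]=(((H<8)|(H>172))&(S>150))[200:275,225:300]
    kn=np.argwhere(r)[:,::-1].mean(0)
    print("grip",g,q[j],ray(s,g,.08)[0],"far end",ray(s,[g[0],q[j][1]+q[j][3]],.086)[0],"knob",kn,ray(s,kn,.076)[0])
E
```

```text
time_s: 5.3
tcp_pos: [0.4994, -0.1706, 0.2225]
orientation: [0.131, 0.991, -0.0, -0.0]
wrist_force: [-1.3, -0.6, -0.6]
finger_gap: 0.994
finger_force: 0.0
t 5.3 tcp [ 0.4994 -0.1706  0.2225] x [-0.966  0.259  0.   ] y [ 0.259  0.966 -0.   ] z [-0.  0. -1.] gap 0.994 F [-1.3 -0.6 -0.6] q [ 0.27  0.33  0.01  1.72 -0.01  1.09  1.6 ]
grip [254.6714032  172.57904085] [246 155  18  36 563] [ 0.49973096 -0.16968922  0.08      ] far end [ 0.51760208 -0.17453045  0.086     ] knob [255.69518717 234.95989305] [ 0.57112343 -0.1882363   0.076     ]
grip [261.47202797 170.50699301] [253 153  18  36 572] [ 0.50006656 -0.1698415   0.08      ] far end [ 0.5179733 -0.1746671  0.086    ] knob [261.94369973 232.74798928] [ 0.57096442 -0.18822186  0.076     ]
```

View pics/w3.png

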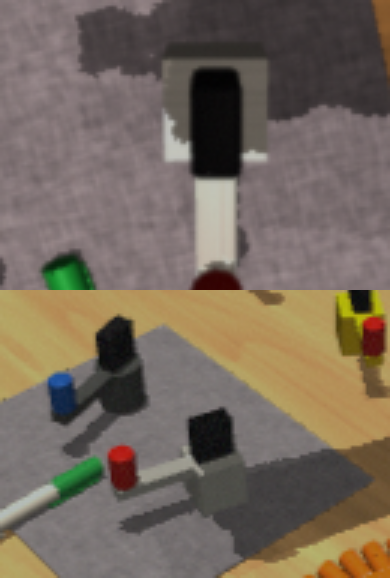

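The crank has not moved and its pose is confirmed at (0.500,-0.170). In the earlier picture the shut tips at about (262,237) full-res lay over the grip top. I'll check where the tips really are against the reported TCP.

```bash
python3 - <<'E'
from h import *
w=np.load("w3.npy",allow_pickle=True).item()
t=np.array([.4994,-.1706,.2225])
for d in (0,.01,.02,.03,.04,.05): print(d,proj(w,t+[0,0,d])[0])
c=cv2.imread("pics/chk.png")[:300]
print("knob/grip px in chk scaled:",) 
V=c.max(2)
for y in range(150,215,4): print(y,V[y,176:228:2].tolist())
E
```

```text
0 [261.38101298 221.96556746]
0.01 [261.47856707 228.55320259]
0.02 [261.58706126 235.8796017 ]
0.03 [261.70844518 244.07641883]
0.04 [261.84516096 253.30856619]
0.05 [262.00030924 263.78542407]
knob/grip px in chk scaled:
150 [112, 111, 112, 111, 110, 111, 111, 110, 109, 109, 109, 109, 107, 106, 107, 107, 106, 106, 105, 105, 105, 103, 103, 103, 74, 74]
154 [110, 110, 110, 109, 110, 108, 89, 48, 54, 54, 52, 61, 70, 69, 71, 97, 108, 111, 111, 111, 112, 112, 112, 111, 72, 68]
158 [114, 113, 113, 113, 111, 28, 5, 5, 6, 6, 7, 5, 4, 5, 4, 5, 26, 113, 115, 115, 115, 115, 115, 113, 65, 70]
162 [113, 113, 113, 110, 28, 5, 6, 5, 5, 5, 5, 6, 6, 4, 5, 6, 19, 111, 113, 114, 114, 114, 114, 113, 72, 70]
166 [111, 111, 110, 36, 5, 5, 5, 5, 5, 4, 6, 5, 5, 5, 6, 5, 18, 107, 108, 109, 108, 107, 108, 104, 76, 73]
170 [110, 109, 44, 6, 5, 5, 5, 6, 6, 6, 6, 4, 5, 5, 5, 6, 19, 106, 107, 106, 107, 108, 107, 103, 76, 72]
174 [112, 59, 8, 8, 9, 9, 8, 8, 7, 8, 10, 9, 9, 10, 7, 5, 18, 109, 111, 112, 112, 111, 112, 105, 67, 70]
178 [108, 69, 8, 9, 10, 9, 10, 10, 10, 9, 10, 12, 11, 10, 7, 5, 19, 109, 111, 112, 1
[... 305 characters left out ...]
2, 8, 7, 40, 53, 53, 53, 65, 85, 86, 86, 103, 141, 142]
194 [134, 124, 15, 9, 9, 9, 10, 15, 52, 53, 53, 53, 24, 9, 8, 40, 53, 53, 53, 51, 13, 10, 11, 10, 13, 109]
198 [161, 171, 28, 15, 15, 14, 14, 26, 53, 54, 53, 53, 18, 8, 8, 32, 53, 53, 53, 54, 20, 14, 14, 14, 14, 48]
202 [144, 120, 16, 14, 13, 14, 14, 35, 53, 53, 54, 53, 18, 9, 8, 31, 53, 53, 53, 53, 25, 14, 14, 13, 14, 19]
206 [153, 46, 10, 11, 9, 10, 10, 48, 54, 53, 54, 51, 14, 8, 8, 26, 52, 54, 53, 54, 34, 10, 10, 10, 11, 10]
210 [109, 12, 9, 9, 11, 11, 11, 49, 54, 55, 55, 53, 15, 9, 8, 25, 54, 55, 54, 53, 39, 9, 11, 10, 9, 11]
214 [35, 12, 10, 10, 11, 11, 11, 10, 11, 11, 42, 100, 32, 17, 19, 51, 95, 31, 10, 9, 10, 10, 11, 10, 10, 10]
```

```bash
python3 - <<'E'
from h import *
w=np.load("w2.npy",allow_pickle=True).item()
M=R.from_rotvec(np.ravel(w["rvec"])).as_matrix();t=np.ravel(w["tvec"])
print("f",w["fx"],w["fy"],w["cx"],w["cy"])
tcp=np.array([.4989,-.1627,.2228]);tm=np.array([[-.966,.259,0],[.259,.966,0],[0,0,-1]]).T
V=w["img"].max(2)
for y in range(240,300,6):
    d=V[y]<40; print(y,[ (int(a),int(b)) for a,b in zip(np.flatnonzero(np.diff(np.r_[0,d,0])==1),np.flatnonzero(np.diff(np.r_[0,d,0])==-1)) if b-a>3])
for L,Rr,row in ((169,352,247),):
    D=w["fx"]*.085/(Rr-L)
    for u in (L,Rr):
        c=np.array([(u-w["cx"])/w["fx"]*D,(row-w["cy"])/w["fy"]*D,D]);p=M.T@(c-t);print("tool coords of tip",np.round(tm.T@(p-tcp)*1000,1))
E
```

```text
f 309.4270516854988 309.4270516854988 259.6714287868966 192.62619392824416
240 []
246 []
252 [(157, 168), (352, 364)]
258 [(138, 142), (153, 169), (352, 368), (378, 382)]
264 [(129, 138), (149, 169), (351, 372), (382, 391)]
270 [(125, 134), (145, 170), (351, 376), (387, 396)]
276 [(120, 129), (141, 170), (350, 380), (391, 400)]
282 [(115, 125), (137, 170), (351, 384), (395, 406)]
288 [(110, 120), (133, 169), (352, 388), (400, 410)]
294 [(99, 122), (133, 166), (355, 388), (398, 422)]
tool coords of tip [  6.6 -43.6 -45.9]
tool coords of tip [  6.4  41.4 -46. ]
```

The open finger tips measure about 46 mm behind the reported TCP, where 13 mm is expected. The contact also came at reported z 0.054 on a grip top of 0.086. Both say the real tips sit about 32 mm higher than reported, so the shut fingers were pressing on the grip top. I'll go that much lower, to a reported z of 0.022.

```bash
python3 -m pendant '[{"tx":0,"ty":0,"tz":4,"ax":0,"ay":0,"az":0,"grip":8.5},{"tx":0,"ty":0,"tz":4,"ax":0,"ay":0,"az":0,"grip":8.5},{"tx":0,"ty":0,"tz":4,"ax":0,"ay":0,"az":0,"grip":8.5},{"tx":0,"ty":0,"tz":4,"ax":0,"ay":0,"az":0,"grip":8.5},{"tx":0,"ty":0,"tz":2,"ax":0,"ay":0,"az":0,"grip":8.5},{"tx":0,"ty":0,"tz":1,"ax":0,"ay":0,"az":0,"grip":8.5},{"tx":0,"ty":0,"tz":1,"ax":0,"ay":0,"az":0,"grip":8.5},{"tx":0,"ty":0,"tz":0,"ax":0,"ay":0,"az":0,"grip":8.5},{"tx":0,"ty":0,"tz":0,"ax":0,"ay":0,"az":0,"grip":0},{"tx":0,"ty":0,"tz":0,"ax":0,"ay":0,"az":0,"grip":0},{"tx":0,"ty":0,"tz":0,"ax":0,"ay":0,"az":0,"grip":0},{"tx":0,"ty":0,"tz":0,"ax":0,"ay":0,"az":0,"grip":0},{"tx":0,"ty":0,"tz":0,"ax":0,"ay":0,"az":0,"grip":0},{"tx":0,"ty":0,"tz":0,"ax":0,"ay":0,"az":0,"grip":0},{"tx":0,"ty":0,"tz":0,"ax":0,"ay":0,"az":0,"grip":0}]'; python3 -c "from h import *; pose()"
```

```text
time_s: 6.9
tcp_pos: [0.5, -0.1707, 0.0233]
orientation: [0.13, 0.991, -0.0, 0.0]
wrist_force: [-1.6, 0.7, 5.7]
finger_gap: 0.199
finger_force: 63.3
t 6.9 tcp [ 0.5    -0.1707  0.0233] x [-0.966  0.259 -0.001] y [0.259 0.966 0.   ] z [ 0.001 -0.    -1.   ] gap 0.199 F [-1.6  0.7  5.7] q [ 0.28  0.57  0.01  1.97 -0.01  0.6   1.6 ]
```

Gripped: opening 17 mm, 63 N. Lifting now and measuring the shaft tip.

```bash
python3 -m pendant '[{"tx":0,"ty":0,"tz":-1,"ax":0,"ay":0,"az":0,"grip":0},{"tx":0,"ty":0,"tz":-3,"ax":0,"ay":0,"az":0,"grip":0},{"tx":0,"ty":0,"tz":-4,"ax":0,"ay":0,"az":0,"grip":0},{"tx":0,"ty":0,"tz":-4,"ax":0,"ay":0,"az":0,"grip":0},{"tx":0,"ty":0,"tz":-4,"ax":0,"ay":0,"az":0,"grip":0},{"tx":0,"ty":0,"tz":-2,"ax":0,"ay":0,"az":0,"grip":0},{"tx":0,"ty":0,"tz":0,"ax":0,"ay":0,"az":0,"grip":0}]'; python3 - <<'E'
from h import *
pose()
a=snapshot("top");np.save("top2.npy",a,allow_pickle=True)
b=snapshot("scene");np.save("s2.npy",b,allow_pickle=True)
A=cv2.resize(a["img"][110:226,120:236],(400,400),interpolation=cv2.INTER_CUBIC)
c=proj(b,[.5375,.128,.12])[0];x,y=int(c[0])-58,int(c[1])-58
print("scene crop",x,y)
B=cv2.resize(b["img"][y:y+116,x:x+116],(400,400),interpolation=cv2.INTER_CUBIC)
cv2.imwrite("pics/sh.png",np.hstack([A,B])[:,:,::-1])
E
```

```text
time_s: 7.6
tcp_pos: [0.5008, -0.1712, 0.2058]
orientation: [0.131, 0.991, -0.0, 0.003]
wrist_force: [0.9, 0.4, -4.7]
finger_gap: 0.202
finger_force: 62.2
t 7.6 tcp [ 0.5008 -0.1712  0.2058] x [-0.966  0.259 -0.005] y [ 0.259  0.966 -0.   ] z [ 0.005 -0.002 -1.   ] gap 0.202 F [ 0.9  0.4 -4.7] q [ 0.27  0.34  0.01  1.75 -0.01  1.05  1.6 ]
scene crop 232 202
```

View pics/sh.png

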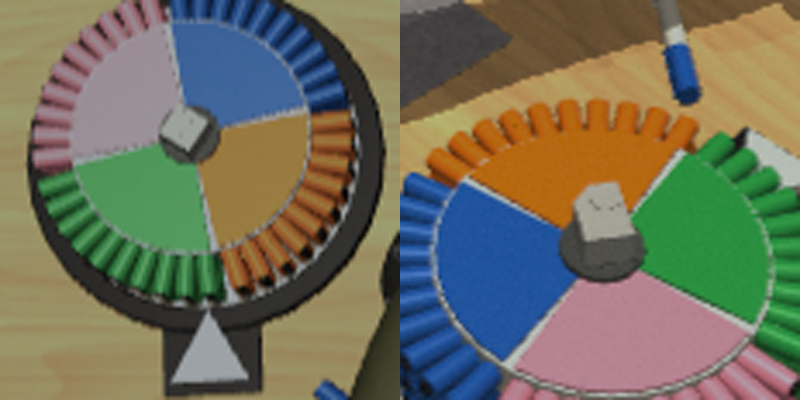

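In the enlarged views the shaft is at (185,130) on the collar at (190,137), with sector boundaries ending at (170,22), (308,112), (215,252) and (75,163). The arrow tip is at (207,311), with base corners (170,384) and (247,379). In the scene crop the shaft tip is at (603,192).

```bash
cat > ang.py <<'E'
from h import *
f=lambda v:np.degrees(np.arctan2(v[1],v[0]))
def drum(a,C=None,pr=True):
    """sector angles at z=.085: circular profile of hue classes at r 50-80 mm"""
    H,S,V=cv2.split(cv2.cvtColor(a["img"],cv2.COLOR_RGB2HSV))
    th=np.radians(np.arange(-180,180,.5));out=[]
    for r in np.arange(.055,.086,.005):
        P=np.c_[C[0]+r*np.cos(th),C[1]+r*np.sin(th),np.full(len(th),.085)]
        uv=proj(a,P).astype(np.float32)
        im=cv2.remap(a["img"],uv[:,0].reshape(1,-1),uv[:,1].reshape(1,-1),cv2.INTER_LINEAR)
        h,s,v=[q.ravel() for q in cv2.split(cv2.cvtColor(im,cv2.COLOR_RGB2HSV))]
        o=[]
        for lo,hi in ((8,22),(45,80),(100,125)):   # orange, green, blue: circular mean
            m=(h>=lo)&(h<=hi)&(s>110); z=np.exp(1j*th[m]).sum(); o+= [np.degrees(np.angle(z)),m.sum()*.5]
        out.append(o)
    return np.array(out)
E
python3 - <<'E'
from ang import *
a=np.load("top2.npy",allow_pickle=True).item();b=np.load("s2.npy",allow_pickle=True).item()
c=lambda p:np.array(p)/3.448+[120,110]
p,q,r,s=[ray(a,c(x),.085)[0][:2] for x in [(170,22),(308,112),(215,252),(75,163)]]
t=np.linalg.solve(np.c_[r-p,-(s-q)],q-p);C=p+t[0]*(r-p);print("C",C,[round(f(e-C),1) for e in (p,q,r,s)],[round(np.linalg.norm(e-C),4) for e in (p,q,r,s)])
print("mean ends",(p+q+r+s)/4)
for z in (0.01,.03,.05):
    T,B1,B2=ray(a,[c((207,311)),c((170,384)),c((247,379))],z)[:,:2];B=(B1+B2)/2
    print(z,"arrow from C tip",f(T-C),"base",f(B-C),"own axis",f(B-T))
# scene
d=lambda p:np.array(p)/3.448+[232,202]
E=[ray(b,d(x),.085)[0][:2] for x in [(107,365),(68,180),(285,152),(357,330)]]
p,q,r,s=E;t=np.linalg.solve(np.c_[r-p,-(s-q)],q-p);C2=p+t[0]*(r-p);print("C scene",C2,[round(f(e-C2),1) for e in E],[round(np.linalg.norm(e-C2),4) for e in E])
print("proj C tip",(proj(a,[*C,.131])[0]-[120,110])*3.448,(proj(b,[*C,.131])[0]-[232,202])*3.448)
for s_,Cx in ((a,C),(b,C2)):
    o=drum(s_,Cx);print(np.round(np.median(o,0),1))
E
```

```text
C [0.53639545 0.13064791] [np.float64(12.2), np.float64(-77.5), np.float64(-167.8), np.float64(102.5)] [np.float64(0.0975), np.float64(0.0937), np.float64(0.0947), np.float64(0.0949)]
mean ends [0.53700286 0.13110185]
0.01 arrow from C tip -179.4845078113263 base -178.8479130210419 own axis -177.4461292258728
0.03 arrow from C tip -177.9215098138095 base -177.77682882283358 own axis -177.44612922587277
0.05 arrow from C tip -176.4244907040194 base -176.72728538999235 own axis -177.4461292258728
C scene [0.53740359 0.13274044] [np.float64(12.3), np.float64(-76.9), np.float64(-167.7), np.float64(103.1)] [np.float64(0.0951), np.float64(0.0925), np.float64(0.0931), np.float64(0.0957)]
proj C tip [181.29917938 122.5140852 ] [206.32073416 191.48370384]
[-121.8   89.   145.5   83.5  -29.3   83.5]
[-120.8   85.   148.8   87.   -33.    84.5]
```

```bash
python3 -m pendant '[{"tx":0.54,"ty":3.77,"tz":0,"ax":0,"ay":0,"az":0,"grip":0},{"tx":0.54,"ty":3.77,"tz":0,"ax":0,"ay":0,"az":0,"grip":0},{"tx":0.54,"ty":3.77,"tz":0,"ax":0,"ay":0,"az":0,"grip":0},{"tx":0.54,"ty":3.77,"tz":0,"ax":0,"ay":0,"az":0,"grip":0},{"tx":0.54,"ty":3.77,"tz":0,"ax":0,"ay":0,"az":0,"grip":0},{"tx":0.54,"ty":3.77,"tz":0,"ax":0,"ay":0,"az":0,"grip":0},{"tx":0.54,"ty":3.77,"tz":0,"ax":0,"ay":0,"az":0,"grip":0},{"tx":0.54,"ty":3.77,"tz":0,"ax":0,"ay":0,"az":0,"grip":0},{"tx":0,"ty":0,"tz":0,"ax":0,"ay":0,"az":5.8,"grip":0},{"tx":0,"ty":0,"tz":0,"ax":0,"ay":0,"az":5.8,"grip":0},{"tx":0,"ty":0,"tz":0,"ax":0,"ay":0,"az":5.8,"grip":0},{"tx":0,"ty":0,"tz":0,"ax":0,"ay":0,"az":0,"grip":0},{"tx":0,"ty":0,"tz":0,"ax":0,"ay":0,"az":0,"grip":0}]'; python3 - <<'E'
from ang import *
st,m=pose()
print("crank yaw",f(m[:2,1])-90, "shift tool cm",m.T@(np.array([.537,.1315,st["tcp_pos"][2]])-st["tcp_pos"])*100)
w=snapshot("wrist");np.save("w4.npy",w,allow_pickle=True)
E
```

```text
time_s: 9.0
tcp_pos: [0.535, 0.1317, 0.2012]
orientation: [0.278, 0.961, -0.001, -0.001]
wrist_force: [0.2, -0.6, -5.2]
finger_gap: 0.202
finger_force: 62.2
t 9.0 tcp [0.535  0.1317 0.2012] x [-0.846  0.533  0.002] y [ 0.533  0.846 -0.002] z [-0.003 -0.001 -1.   ] gap 0.202 F [ 0.2 -0.6 -5.2] q [-0.28  0.39 -0.    1.69  0.    1.07  0.72]
crank yaw -32.2257260717798 shift tool cm [-0.17554179  0.08758076 -0.00058567]
```

```bash
python3 -m pendant '[{"tx":-0.15,"ty":0.1,"tz":1.5,"ax":0,"ay":0,"az":0,"grip":0},{"tx":0,"ty":0,"tz":2,"ax":0,"ay":0,"az":0,"grip":0},{"tx":0,"ty":0,"tz":1,"ax":0,"ay":0,"az":0,"grip":0},{"tx":0,"ty":0,"tz":0.6,"ax":0,"ay":0,"az":0,"grip":0},{"tx":0,"ty":0,"tz":0.6,"ax":0,"ay":0,"az":0,"grip":0},{"tx":0,"ty":0,"tz":0.6,"ax":0,"ay":0,"az":0,"grip":0},{"tx":0,"ty":0,"tz":0.5,"ax":0,"ay":0,"az":0,"grip":0},{"tx":0,"ty":0,"tz":0.3,"ax":0,"ay":0,"az":0,"grip":0},{"tx":0,"ty":0,"tz":0,"ax":0,"ay":0,"az":0,"grip":0}]'; python3 -c "
from ang import *
st,m=pose();print(st['wrist_torque'])"
```

```text
time_s: 9.95
tcp_pos: [0.5376, 0.1319, 0.1316]
orientation: [0.279, 0.96, -0.0, -0.0]
wrist_force: [0.7, 0.4, -4.9]
finger_gap: 0.196
finger_force: 62.0
t 9.95 tcp [0.5376 0.1319 0.1316] x [-0.844  0.536  0.   ] y [ 0.536  0.844 -0.   ] z [-0.001 -0.    -1.   ] gap 0.196 F [ 0.7  0.4 -4.9] q [-0.28  0.46 -0.01  1.79  0.    0.9   0.72]
[0.0179435  0.03540458 0.02227914]
```

```bash
python3 -m pendant '[{"tx":0,"ty":0,"tz":0.4,"ax":0,"ay":0,"az":0,"grip":0},{"tx":0,"ty":0,"tz":0.4,"ax":0,"ay":0,"az":0,"grip":0},{"tx":0,"ty":0,"tz":0.4,"ax":0,"ay":0,"az":0,"grip":0},{"tx":0,"ty":0,"tz":0.3,"ax":0,"ay":0,"az":0,"grip":0},{"tx":0,"ty":0,"tz":0.1,"ax":0,"ay":0,"az":0,"grip":0},{"tx":0,"ty":0,"tz":0,"ax":0,"ay":0,"az":0,"grip":0}]'; python3 -c "
from ang import *
st,m=pose();print(st['wrist_torque'])"
```

```text
time_s: 10.55
tcp_pos: [0.5377, 0.1319, 0.1163]
orientation: [0.279, 0.96, 0.0, 0.0]
wrist_force: [-1.5, -0.4, 0.7]
finger_gap: 0.199
finger_force: 62.9
t 10.55 tcp [0.5377 0.1319 0.1163] x [-0.844  0.536 -0.   ] y [0.536 0.844 0.   ] z [ 0.  0. -1.] gap 0.199 F [-1.5 -0.4  0.7] q [-0.28  0.47 -0.01  1.81  0.    0.86  0.72]
[-0.10523303  0.53468014  0.00617494]
```

```bash
python3 -m pendant '[{"tx":0,"ty":0,"tz":0.2,"ax":0,"ay":0,"az":0,"grip":0},{"tx":0,"ty":0,"tz":0,"ax":0,"ay":0,"az":0,"grip":0},{"tx":0,"ty":0,"tz":0,"ax":0,"ay":0,"az":4,"grip":0},{"tx":0,"ty":0,"tz":0,"ax":0,"ay":0,"az":4,"grip":0},{"tx":0,"ty":0,"tz":0,"ax":0,"ay":0,"az":4,"grip":0},{"tx":0,"ty":0,"tz":0,"ax":0,"ay":0,"az":4,"grip":0},{"tx":0,"ty":0,"tz":0,"ax":0,"ay":0,"az":4,"grip":0},{"tx":0,"ty":0,"tz":0,"ax":0,"ay":0,"az":4,"grip":0},{"tx":0,"ty":0,"tz":0,"ax":0,"ay":0,"az":4,"grip":0},{"tx":0,"ty":0,"tz":0,"ax":0,"ay":0,"az":4,"grip":0},{"tx":0,"ty":0,"tz":0,"ax":0,"ay":0,"az":4,"grip":0},{"tx":0,"ty":0,"tz":0,"ax":0,"ay":0,"az":4,"grip":0},{"tx":0,"ty":0,"tz":0,"ax":0,"ay":0,"az":4,"grip":0},{"tx":0,"ty":0,"tz":0,"ax":0,"ay":0,"az":4,"grip":0},{"tx":0,"ty":0,"tz":0,"ax":0,"ay":0,"az":4,"grip":0},{"tx":0,"ty":0,"tz":0,"ax":0,"ay":0,"az":0,"grip":0}]'; python3 - <<'E'
from ang import *
st,m=pose();print("yaw",f(m[:2,1])-90,st['wrist_torque'])
for n in ("top","scene"):
    s=snapshot(n);np.save("t5_%s.npy"%n,s,allow_pickle=True)
    print(n,np.round(drum(s,[.537,.1315]),1)[::2])
E
```

```text
time_s: 12.15
tcp_pos: [0.5381, 0.1315, 0.1161]
orientation: [0.673, 0.74, 0.001, 0.0]
wrist_force: [-7.7, -3.6, 18.2]
finger_gap: 0.199
finger_force: 65.4
t 12.15 tcp [0.5381 0.1315 0.1161] x [-0.095  0.995  0.   ] y [0.995 0.095 0.002] z [ 0.002  0.    -1.   ] gap 0.199 F [-7.7 -3.6 18.2] q [-0.45  0.49  0.25  1.81 -0.15  0.86 -0.03]
yaw -84.5621813459545 [-0.61645405  1.67228888 -0.07298693]
top [[-174.8   88.   102.8   64.   -86.9   62. ]
 [-174.5   87.5  103.    65.5  -89.    59. ]
 [-174.2   88.   103.    67.5  -89.2   58. ]
 [-174.    86.5  131.8   10.   -81.    86.5]]
scene [[167.2  48.   96.8  86.  -71.2  64. ]
 [174.2  61.   97.2  86.  -73.   67.5]
 [176.2  65.   97.5  86.5 -71.5  64.5]
 [177.3  66.   97.5  86.5 -70.2  62. ]]
```

Fully seated: pressing 2 mm more gave 18 N and no motion. The drum followed, with the orange middle at about -174.4°. I'll triangulate the arrow to fix its height and direction.

```bash
python3 - <<'E'
from ang import *
a=np.load("t5_top.npy",allow_pickle=True).item();b=np.load("t5_scene.npy",allow_pickle=True).item()
w=snapshot("wrist")
print("proj arrow ctr in scene",proj(b,[.388,.128,.03]),"wrist",proj(w,[.388,.128,.03]))
A=cv2.resize(a["img"][110:226,120:236],(400,400),interpolation=cv2.INTER_CUBIC)
c=proj(b,[.39,.128,.03])[0];x,y=int(c[0])-33,int(c[1])-33;print("scene crop",x,y)
B=cv2.resize(b["img"][y:y+66,x:x+66],(400,400),interpolation=cv2.INTER_CUBIC)
cv2.imwrite("pics/ar.png",np.hstack([A,B])[:,:,::-1])
H,S,V=cv2.split(cv2.cvtColor(a["img"],cv2.COLOR_RGB2HSV))
k=np.zeros(V.shape,np.uint8);k[195:226,160:205]=((S<60)&(V>110))[195:226,160:205]
_,l,st,cc=cv2.connectedComponentsWithStats(k);j=1+np.argmax(st[1:,4]);print(st[j],cc[j])
rows=[(y,np.flatnonzero(l[y]==j)) for y in range(st[j][1],st[j][1]+st[j][3])];print([(y,float(r.mean()),len(r)) for y,r in rows])
E
```

```text
proj arrow ctr in scene [[335.40975082 254.25604455]] wrist [[ 85.17875783 172.91975331]]
scene crop 301 221
[170 201  22  20 222] [180.4009009  213.25225225]
[(201, 180.0, 1), (202, 179.5, 2), (203, 180.0, 3), (204, 180.0, 5), (205, 180.0, 5), (206, 180.0, 7), (207, 180.0, 7), (208, 180.5, 10), (209, 180.5, 10), (210, 180.5, 12), (211, 180.5, 12), (212, 180.5, 14), (213, 181.0, 15), (214, 180.5, 16), (215, 181.0, 17), (216, 180.5, 18), (217, 181.0, 19), (218, 181.0, 21), (219, 181.0, 21), (220, 173.0, 7)]
```

View pics/ar.png

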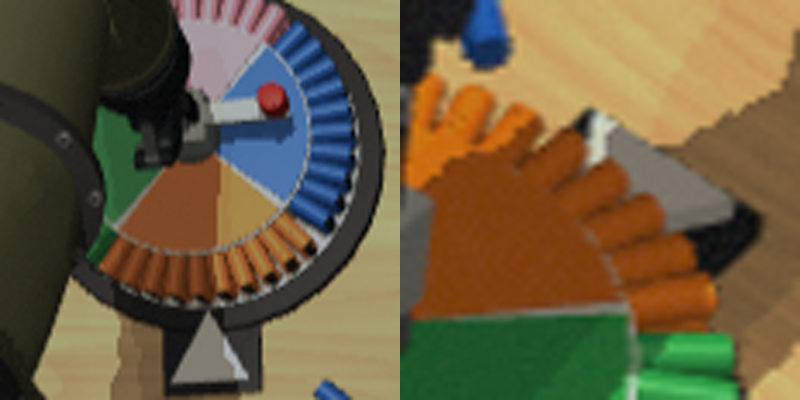

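The crank is seated; the orange sector spans (115,228) to (310,210) around the arrow at (208,311). The arrow's base corners are visible in both views, top (170,384)/(247,379) and scene (730,195)/(595,110).

```bash
python3 - <<'E'
from ang import *
a=np.load("t5_top.npy",allow_pickle=True).item();b=np.load("t5_scene.npy",allow_pickle=True).item()
c=lambda p:np.array(p)/3.448+[120,110]
d=lambda p:np.array(p)/6.06+[301,221]
def P(s): return np.c_[R.from_rotvec(np.ravel(s["rvec"])).as_matrix(),np.ravel(s["tvec"])]
def n(s,p): return np.array([(p[0]-s["cx"])/s["fx"],(p[1]-s["cy"])/s["fy"]]).reshape(2,1)
for u,v in (((170,384),(330,195)),((247,379),(195,112))):
    X=cv2.triangulatePoints(P(a),P(b),n(a,c(u)),n(b,d(v)));print((X[:3]/X[3]).ravel())
# sector boundary ends now
C=np.array([.537,.1315])
for z in (.02,.025,.03):
    uv=[[180.0+.0,205],[181,218.5],[180.4,213.2]]
    print(z,[round(f(p[:2]-C),2) for p in ray(a,uv,z)])
print([round(f(ray(a,c(u),.085)[0][:2]-C),2) for u in ((308,211),(116,226))])
print(np.round(np.mean(drum(a,C),0),1), np.round(np.median(drum(np.load("top2.npy",allow_pickle=True).item(),C),0),1))
E
```

```text
[0.34665783 0.15408282 0.02441754]
[0.35012847 0.09235312 0.02309512]
0.02 [np.float64(-178.4), np.float64(-177.57), np.float64(-178.05)]
0.025 [np.float64(-178.05), np.float64(-177.3), np.float64(-177.75)]
0.03 [np.float64(-177.7), np.float64(-177.03), np.float64(-177.45)]
[np.float64(-123.04), np.float64(141.32)]
[-174.3   87.6  108.8   51.7  -87.    64.6] [-121.8   87.5  146.2   83.5  -29.8   83.5]
```

```bash
cat >> ang.py <<'E'
def edges(a,C,ths=(-260,-90)):
    th=np.arange(ths[0],ths[1],.25);res=[]
    for r in np.arange(.045,.091,.005):
        uv=proj(a,np.c_[C[0]+r*np.cos(np.radians(th)),C[1]+r*np.sin(np.radians(th)),np.full(len(th),.085)]).astype(np.float32)
        im=cv2.remap(a["img"],uv[:,:1].T.copy(),uv[:,1:].T.copy(),cv2.INTER_LINEAR)
        h,s,v=[q.ravel() for q in cv2.split(cv2.cvtColor(im,cv2.COLOR_RGB2HSV))]
        o=np.flatnonzero((h>=8)&(h<=22)&(s>110)); g=np.flatnonzero((h>=45)&(h<=80)&(s>90)); b=np.flatnonzero((h>=95)&(h<=125)&(s>90))
        res.append([round(r,3)]+[float(th[i]) if len(k) else None for k,i in ((g,g[-1] if len(g) else 0),(o,o[0] if len(o) else 0),(o,o[-1] if len(o) else 0),(b,b[0] if len(b) else 0))])
    return res
E
python3 - <<'E'
from ang import *
print("r, green max, orange min, orange max, blue min (deg)")
for n,t in (("t5_top",(-260,-90)),("t5_scene",(-260,-90)),("top2",(-205,-40)),("s2",(-205,-40))):
    s=np.load(n+".npy",allow_pickle=True).item();print(n)
    for C in ([.537,.1315],):
        for e in edges(s,C,t)[::3]: print(e)
E
```

```text
r, green max, orange min, orange max, blue min (deg)
t5_top
[np.float64(0.045), -225.25, -219.25, -131.5, -123.75]
[np.float64(0.06), -223.5, -218.5, -130.5, -124.25]
[np.float64(0.075), -223.0, -218.0, -130.25, -124.0]
[np.float64(0.09), -222.75, -217.5, -142.25, -122.5]
t5_scene
[np.float64(0.045), -219.5, -217.0, -176.0, -94.0]
[np.float64(0.06), -219.25, -216.25, -166.75, -108.5]
[np.float64(0.075), -219.5, -216.0, -151.25, -103.75]
[np.float64(0.09), -219.5, -216.0, -150.25, -100.25]
top2
[np.float64(0.045), -172.5, -166.75, -77.5, -70.75]
[np.float64(0.06), -171.5, -165.25, -77.75, -71.25]
[np.float64(0.075), -171.0, -165.5, -77.75, -72.25]
[np.float64(0.09), -179.25, -163.5, -78.0, -72.75]
s2
[np.float64(0.045), -167.75, -163.5, -77.75, -74.0]
[np.float64(0.06), -168.25, -163.75, -78.0, -74.5]
[np.float64(0.075), -168.5, -164.0, -77.75, -74.5]
[np.float64(0.09), -168.5, -164.25, -78.5, -74.75]
```

Orange middle is at about -173°, arrow at about -177.3°, so about 4.3° remains. Turning that much more.

```bash
python3 -m pendant '[{"tx":0,"ty":0,"tz":0,"ax":0,"ay":0,"az":2.2,"grip":0},{"tx":0,"ty":0,"tz":0,"ax":0,"ay":0,"az":2.1,"grip":0},{"tx":0,"ty":0,"tz":0,"ax":0,"ay":0,"az":0,"grip":0},{"tx":0,"ty":0,"tz":0,"ax":0,"ay":0,"az":0,"grip":0}]'; python3 - <<'E'
from ang import *
st,m=pose();print("yaw",f(m[:2,1])-90,st['wrist_torque'])
for n in ("top","scene"):
    s=snapshot(n);np.save("t6_%s.npy"%n,s,allow_pickle=True);print(n)
    for C in ([.537,.1315],[.537,.1335]) if n=="top" else ([.537,.1315],):
        for e in edges(s,C,(-260,-90))[::2]: print(e, round((e[1]+e[2]+e[3]+e[4])/4,2))
        print([round(f(p[:2]-C),2) for p in ray(s,[[180.4,213.2],[181,218.5]],.024)])
E
```

```text
time_s: 12.7
tcp_pos: [0.5381, 0.1314, 0.1161]
orientation: [0.699, 0.715, 0.001, 0.0]
wrist_force: [-6.4, -3.1, 18.0]
finger_gap: 0.2
finger_force: 65.4
t 12.7 tcp [0.5381 0.1314 0.1161] x [-0.022  1.     0.   ] y [1.    0.022 0.002] z [ 0.002  0.001 -1.   ] gap 0.2 F [-6.4 -3.1 18. ] q [-0.47  0.49  0.27  1.81 -0.17  0.86 -0.09]
yaw -88.72921304244186 [-0.52200305  1.70282326 -0.03215398]
top
[np.float64(0.045), -229.5, -223.5, -134.75, -128.0] -178.94
[np.float64(0.055), -228.5, -222.5, -135.0, -128.0] -178.5
[np.float64(0.065), -227.75, -222.25, -134.5, -128.25] -178.19
[np.float64(0.075), -227.0, -221.75, -134.5, -128.5] -177.94
[np.float64(0.085), -226.75, -221.25, -134.5, -128.75] -177.81
[np.float64(-177.81), np.float64(-177.35)]
[np.float64(0.045), -228.0, -221.75, -133.5, -126.5] -177.44
[np.float64(0.055), -227.0, -220.75, -133.25, -127.0] -177.0
[np.float64(0.065), -226.5, -220.75, -133.5, -127.25] -177.0
[np.float64(0.075), -226.25, -220.25, -133.25, -127.25] -176.75
[np.float64(0.085), -225.5, -220.25, -133.75, -128.0] -176.88
[np.float64(-177.13), np.float64(-176.73)]
scene
[np.float64(0.045), -223.0, -221.0, -176.25, -93.25] -178.38
[np.float64(0.055), -223.5, -220.5, -169.75, -103.25] -179.25
[np.float64(0.065), -223.25, -220.5, -154.25, -109.5] -176.88
[np.float64(0.075), -223.5, -220.5, -151.25, -106.5] -175.44
[np.float64(0.085), -223.25, -220.25, -151.25, -104.0] -174.69
[np.float64(-86.16), np.float64(-84.26)]
```

Top view now gives the orange middle at -176.8 against the arrow at -177.0, and the scene gives -176.9. It's aligned, with the crank near the middle of its yaw play. Lifting straight off.

```bash
python3 -m pendant '[{"tx":0,"ty":0,"tz":-0.2,"ax":0,"ay":0,"az":0,"grip":0},{"tx":0,"ty":0,"tz":-0.2,"ax":0,"ay":0,"az":0,"grip":0},{"tx":0,"ty":0,"tz":-0.5,"ax":0,"ay":0,"az":0,"grip":0},{"tx":0,"ty":0,"tz":-0.5,"ax":0,"ay":0,"az":0,"grip":0},{"tx":0,"ty":0,"tz":-0.6,"ax":0,"ay":0,"az":0,"grip":0},{"tx":0,"ty":0,"tz":-0.8,"ax":0,"ay":0,"az":0,"grip":0},{"tx":0,"ty":0,"tz":-1,"ax":0,"ay":0,"az":0,"grip":0},{"tx":0,"ty":0,"tz":-1.5,"ax":0,"ay":0,"az":0,"grip":0},{"tx":0,"ty":0,"tz":-2,"ax":0,"ay":0,"az":0,"grip":0},{"tx":0,"ty":0,"tz":-2,"ax":0,"ay":0,"az":0,"grip":0},{"tx":0,"ty":0,"tz":0,"ax":0,"ay":0,"az":0,"grip":0}]'; python3 - <<'E'
from ang import *
st,m=pose();print("yaw",f(m[:2,1])-90,st['wrist_torque'])
s=snapshot("top");C=[.537,.1335]
for e in edges(s,C,(-260,-90))[::3]: print(e, round((e[1]+e[2]+e[3]+e[4])/4,2))
s=snapshot("scene");C=[.537,.1315]
for e in edges(s,C,(-260,-90))[::3]: print(e)
d=m.T@(np.array([.5,-.1707,st["tcp_pos"][2]])-st["tcp_pos"])*100;print("to place, tool cm",d)
E
```

```text
time_s: 13.9
tcp_pos: [0.5397, 0.1321, 0.2101]
orientation: [0.699, 0.715, 0.003, 0.001]
wrist_force: [-0.3, 0.4, -4.4]
finger_gap: 0.199
finger_force: 62.3
t 13.9 tcp [0.5397 0.1321 0.2101] x [-0.022  1.     0.001] y [1.    0.022 0.006] z [ 0.006  0.002 -1.   ] gap 0.199 F [-0.3  0.4 -4.4] q [-0.49  0.39  0.3   1.68 -0.13  1.08 -0.13]
yaw -88.71366715326158 [ 0.02618584 -0.08734419 -0.02069191]
[np.float64(0.045), -228.0, -221.75, -133.5, -126.5] -177.44
[np.float64(0.06), -226.75, -221.0, -133.5, -127.25] -177.12
[np.float64(0.075), -226.0, -220.25, -133.25, -127.25] -176.69
[np.float64(0.09), -225.75, -220.25, -134.0, -127.75] -176.94
[np.float64(0.045), -223.0, -221.0, -153.5, -126.0]
[np.float64(0.06), -223.5, -220.5, -132.25, -128.25]
[np.float64(0.075), -223.5, -220.5, -132.75, -128.0]
[np.float64(0.09), -223.25, -220.0, -148.75, -126.75]
to place, tool cm [-30.17981219  -4.64462217  -0.070023  ]
```

The drum is unchanged. Carrying the crank back to where it stood.

```bash
python3 -m pendant '[{"tx":-3.77,"ty":-0.58,"tz":0,"ax":0,"ay":0,"az":0,"grip":0},{"tx":-3.77,"ty":-0.58,"tz":0,"ax":0,"ay":0,"az":0,"grip":0},{"tx":-3.77,"ty":-0.58,"tz":0,"ax":0,"ay":0,"az":0,"grip":0},{"tx":-3.77,"ty":-0.58,"tz":0,"ax":0,"ay":0,"az":0,"grip":0},{"tx":-3.77,"ty":-0.58,"tz":0,"ax":0,"ay":0,"az":0,"grip":0},{"tx":-3.77,"ty":-0.58,"tz":0,"ax":0,"ay":0,"az":0,"grip":0},{"tx":-3.77,"ty":-0.58,"tz":0,"ax":0,"ay":0,"az":0,"grip":0},{"tx":-3.77,"ty":-0.58,"tz":0,"ax":0,"ay":0,"az":0,"grip":0},{"tx":0,"ty":0,"tz":0,"ax":0,"ay":0,"az":-8.19,"grip":0},{"tx":0,"ty":0,"tz":0,"ax":0,"ay":0,"az":-8.19,"grip":0},{"tx":0,"ty":0,"tz":0,"ax":0,"ay":0,"az":-8.19,"grip":0},{"tx":0,"ty":0,"tz":0,"ax":0,"ay":0,"az":-8.19,"grip":0},{"tx":0,"ty":0,"tz":0,"ax":0,"ay":0,"az":-8.19,"grip":0},{"tx":0,"ty":0,"tz":0,"ax":0,"ay":0,"az":-8.19,"grip":0},{"tx":0,"ty":0,"tz":0,"ax":0,"ay":0,"az":-8.19,"grip":0},{"tx":0,"ty":0,"tz":0,"ax":0,"ay":0,"az":-8.19,"grip":0},{"tx":0,"ty":0,"tz":0,"ax":0,"ay":0,"az":-8.19,"grip":0},{"tx":0,"ty":0,"tz":0,"ax":0,"ay":0,"az":0,"grip":0},{"tx":0,"ty":0,"tz":0,"ax":0,"ay":0,"az":0,"grip":0}]'; python3 - <<'E'
from ang import *
st,m=pose();print("yaw",f(m[:2,1])-90)
print("to place, tool cm",m.T@(np.array([.5,-.1707,.0233])-st["tcp_pos"])*100)
E
```

```text
time_s: 15.9
tcp_pos: [0.4977, -0.1707, 0.206]
orientation: [0.133, 0.991, 0.0, -0.001]
wrist_force: [0.4, 0.4, -4.2]
finger_gap: 0.192
finger_force: 62.2
t 15.9 tcp [ 0.4977 -0.1707  0.206 ] x [-0.965  0.263  0.002] y [0.263 0.965 0.   ] z [-0.002  0.001 -1.   ] gap 0.192 F [ 0.4  0.4 -4.2] q [ 0.23  0.34  0.07  1.75 -0.03  1.05  1.62]
yaw -15.24511812392457
to place, tool cm [-0.25693597  0.05853868 18.27167162]
```

```bash
python3 -m pendant '[{"tx":-0.25,"ty":0.05,"tz":3,"ax":0,"ay":0,"az":0,"grip":0},{"tx":0,"ty":0,"tz":4,"ax":0,"ay":0,"az":0,"grip":0},{"tx":0,"ty":0,"tz":4,"ax":0,"ay":0,"az":0,"grip":0},{"tx":0,"ty":0,"tz":4,"ax":0,"ay":0,"az":0,"grip":0},{"tx":0,"ty":0,"tz":1.8,"ax":0,"ay":0,"az":0,"grip":0},{"tx":0,"ty":0,"tz":0.6,"ax":0,"ay":0,"az":0,"grip":0},{"tx":0,"ty":0,"tz":0.4,"ax":0,"ay":0,"az":0,"grip":0},{"tx":0,"ty":0,"tz":0.2,"ax":0,"ay":0,"az":0,"grip":0},{"tx":0,"ty":0,"tz":0,"ax":0,"ay":0,"az":0,"grip":0},{"tx":0,"ty":0,"tz":0,"ax":0,"ay":0,"az":0,"grip":0}]'; python3 -c "from h import *; pose()"
```

```text
time_s: 16.9
tcp_pos: [0.5015, -0.1711, 0.0279]
orientation: [0.131, 0.991, -0.0, 0.001]
wrist_force: [0.6, -0.9, -4.8]
finger_gap: 0.196
finger_force: 61.9
t 16.9 tcp [ 0.5015 -0.1711  0.0279] x [-0.966  0.259 -0.002] y [ 0.259  0.966 -0.   ] z [ 0.002 -0.001 -1.   ] gap 0.196 F [ 0.6 -0.9 -4.8] q [ 0.25  0.56  0.05  1.96 -0.05  0.61  1.64]
```

```bash
python3 -m pendant '[{"tx":0.1,"ty":0.1,"tz":0.2,"ax":0,"ay":0,"az":0,"grip":0},{"tx":0,"ty":0,"tz":0.2,"ax":0,"ay":0,"az":0,"grip":0},{"tx":0,"ty":0,"tz":0.1,"ax":0,"ay":0,"az":0,"grip":0},{"tx":0,"ty":0,"tz":0,"ax":0,"ay":0,"az":0,"grip":0}]'; python3 -c "from h import *; pose()"
```

```text
time_s: 17.3
tcp_pos: [0.5004, -0.1694, 0.0233]
orientation: [0.13, 0.991, 0.0, 0.001]
wrist_force: [-4.6, 2.7, 11.3]
finger_gap: 0.196
finger_force: 64.3
t 17.3 tcp [ 0.5004 -0.1694  0.0233] x [-0.966  0.259 -0.001] y [0.259 0.966 0.   ] z [ 0.001  0.    -1.   ] gap 0.196 F [-4.6  2.7 11.3] q [ 0.25  0.57  0.05  1.97 -0.05  0.6   1.64]
```

In contact with the mat at the original height. Releasing and rising.

```bash
python3 -m pendant '[{"tx":0,"ty":0,"tz":-0.1,"ax":0,"ay":0,"az":0,"grip":0},{"tx":0,"ty":0,"tz":0,"ax":0,"ay":0,"az":0,"grip":8.5},{"tx":0,"ty":0,"tz":0,"ax":0,"ay":0,"az":0,"grip":8.5},{"tx":0,"ty":0,"tz":0,"ax":0,"ay":0,"az":0,"grip":8.5},{"tx":0,"ty":0,"tz":0,"ax":0,"ay":0,"az":0,"grip":8.5},{"tx":0,"ty":0,"tz":0,"ax":0,"ay":0,"az":0,"grip":8.5},{"tx":0,"ty":0,"tz":0,"ax":0,"ay":0,"az":0,"grip":8.5},{"tx":0,"ty":0,"tz":-2,"ax":0,"ay":0,"az":0,"grip":8.5},{"tx":0,"ty":0,"tz":-4,"ax":0,"ay":0,"az":0,"grip":8.5},{"tx":0,"ty":0,"tz":-4,"ax":0,"ay":0,"az":0,"grip":8.5},{"tx":0,"ty":0,"tz":-4,"ax":0,"ay":0,"az":0,"grip":8.5},{"tx":0,"ty":0,"tz":-4,"ax":0,"ay":0,"az":0,"grip":8.5},{"tx":0,"ty":0,"tz":-2,"ax":0,"ay":0,"az":0,"grip":8.5},{"tx":0,"ty":0,"tz":0,"ax":0,"ay":0,"az":0,"grip":8.5},{"tx":0,"ty":0,"tz":0,"ax":0,"ay":0,"az":0,"grip":8.5}]'; python3 - <<'E'
from ang import *
pose()
s=snapshot("wrist");a=snapshot("top");b=snapshot("scene")
cv2.imwrite("pics/fin.png",np.hstack([cv2.resize(x["img"],(400,300)) for x in (s,b)]+[])[:,:,::-1])
A=cv2.resize(a["img"],(800,600))[120:420,150:550];I=cv2.imread("pics/fin.png")
cv2.imwrite("pics/fin.png",np.vstack([I,np.hstack([A[:,:,::-1],np.zeros_like(I[:, :400])])]))
H,S,V=cv2.split(cv2.cvtColor(s["img"],cv2.COLOR_RGB2HSV))
k=np.zeros(V.shape,np.uint8);k[140:215,225:300]=(V<45)[140:215,225:300]
_,l,q,c=cv2.connectedComponentsWithStats(k);j=1+np.argmax(q[1:,4]);g=ray(s,c[j],.08)[0]
r=np.zeros(V.shape,np.uint8);r[200:275,225:300]=(((H<8)|(H>172))&(S>150))[200:275,225:300]
K=ray(s,np.argwhere(r)[:,::-1].mean(0),.076)[0];print("grip",g,"knob",K,f((K-g)[:2]))
for e in edges(a,[.537,.1335],(-260,-90))[::3]: print(e, round((e[1]+e[2]+e[3]+e[4])/4,2))
E
```

```text
time_s: 18.8
tcp_pos: [0.4999, -0.1696, 0.2227]
orientation: [0.13, 0.991, -0.0, 0.0]
wrist_force: [0.5, 0.0, 0.1]
finger_gap: 0.995
finger_force: 0.0
t 18.8 tcp [ 0.4999 -0.1696  0.2227] x [-0.966  0.259 -0.   ] y [0.259 0.966 0.   ] z [ 0. -0. -1.] gap 0.995 F [0.5 0.  0.1] q [ 0.23  0.33  0.07  1.72 -0.03  1.09  1.62]
grip [ 0.49978512 -0.1700434   0.08      ] knob [ 0.57089107 -0.18892734  0.076     ] -14.872986866148944
[np.float64(0.045), -227.5, -220.5, -133.5, -126.5] -177.0
[np.float64(0.06), -226.5, -219.75, -133.25, -127.25] -176.69
[np.float64(0.075), -226.0, -219.75, -133.25, -127.25] -176.56
[np.float64(0.09), -225.75, -219.25, -133.75, -127.75] -176.62
```

View pics/fin.png

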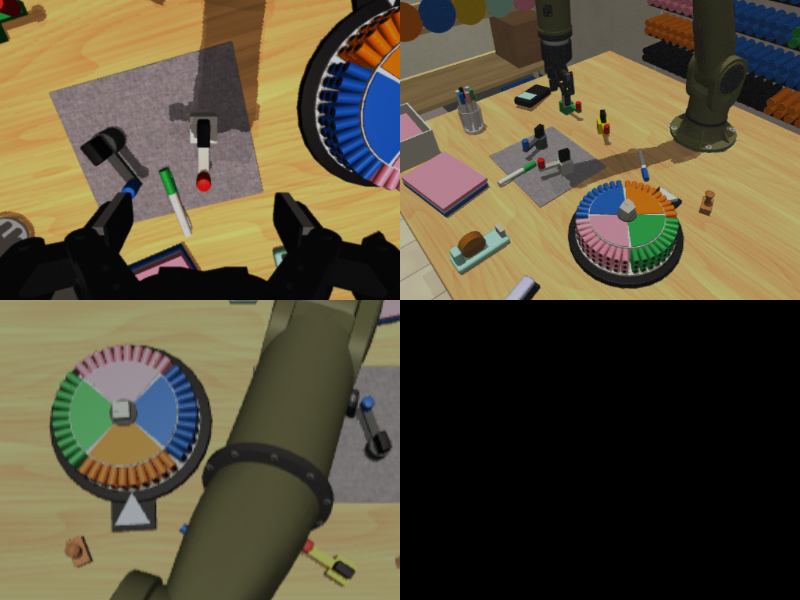

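The red crank stands on the mat at (203,130) in the wrist view, within 1 mm of where it was. The spare is untouched, and the orange middle is in line with the arrow at (132,510). Handing in.

```bash
python3 -c "from workcell import job_done; print(job_done())"
```

```text
the job is handed in; nothing more can be done
None
```

The job is handed in at about 19 s: the orange middle is in line with the arrow to within about 1°, the red-knobbed crank is upright on the mat within about 1 mm of where it stood, and the blue-knobbed crank was not touched; on a missed first grasp the fingers pressed on top of the red crank's grip at about 21 N without shifting it.

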